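# Index the dosing turntable to its next hole

## Robot

A 6-joint arm with a two-finger parallel gripper is mounted at the origin on the work surface; the furniture and walls round the work are solid. World frame = base frame: x ahead of the robot, y to its left, z up, the work surface at z = 0. Lengths are in mm, angles in rad, forces in N, time in s.
With the tool pointing down it reaches from about 275 to 850 mm from the base axis. Payload 19 kg.
Tool frame: the origin (TCP) lies at the very end of the fingers, on their centre line; the grasp point (between the pads) lies 19 mm behind it; y points along the fingers, x is the direction in which the jaws open and shut, and the axes are right-handed (so a half turn about y gives the same grasp; the last joint's range is limited). The gripper opens to 85 mm and grips with 20 to 120 N. Pads are 22 mm wide; open, the fingers measure 114 mm over their backs; the gripper's body (76 mm by 85 mm) begins 54 mm behind the grasp point. The pads swing forward as they close: fully open they stand 13 mm farther back than shut.
Start: joints at [-1.34, 0.15, 1.437, -0, 1.554, -0.134], TCP at [205.111, -537.14, 231.267] pointing down, gripper open.
Joint ranges: [-2.8, 2.8], [-0.68, 2.1], [0.12, 2.68], [-1.39, 4.53], [0.16, 2.79], [-2.81, 2.81]. Speed limits (rad/s): [1.89, 1.89, 2.22, 3.01, 3.01, 3.01].

## Interface

Orientations are given as a 3x3 rotation matrix whose columns are the frame's x, y, z axes.
In Python, from rig import * gives the robot as it stands.
- The arm moves only by the tool play_rows, never from a script. Its argument "plan" is a list of rows, each a list of 5 numbers: the shift along the tool's x, y, z in m, then the turn about the tool's y in rad, then the opening, from 0 (shut) to 1 (fully open). In form: [[x, y, z, turn, fingers], ...]. A call has 1 to 20 rows; each row is the pose to reach, as a shift and turn from the pose measured when the call began, along the tool's axes at that moment; what a row does not reach only later rows make up. A row lasts 1/10 s, in which the tool goes at most 50 mm and 8.59 degrees, less where a joint would pass 70% of its speed; a pose out of reach is approached as far as the arm can. A call with a gripper value outside its range is refused whole. The fingers move at their own pace and stop on an object; "grip_force" is the grip in N (left out, the last holds). Time passes only in rows, so rows that repeat a pose let the fingers close. It gives the time, the measured TCP pose, the force and the opening at its end, in the units of the state.
- observe(): the state, without advancing time (a new reading comes with each control period).
- grab_frame(name): name is "scene" or "top" or "wrist"; returns a dict with "img" (480x640x3 uint8, blue, green, red), "mtx" (3x3 intrinsics, pixels), "cam_to_world" (4x4, takes a point from camera to world coordinates). Camera axes: x right, y up, looking along -z (the intrinsics and any distortion apply to the point x, -y, -z); pixel columns grow to the right and rows downward; lengths in mm; the calibration is good to about 2 mm. A picture is of the moment at which its call begins. There is no depth.
- hand_in(): hands the job in, once; it reports no verdict.
The state is a dict: "clock": time; "joints": joint angles; "qvel": joint speeds; "tau": joint torques, N m; "ee_pos": TCP position; "ee_rot": TCP orientation; "contact_force": force on the tool from outside, world axes, zero at the start; "moment": the same for the moment, N m; "grip_width": opening from 0.0 (shut) to 1.0 (fully open).
Only numpy, scipy, OpenCV 4.12 (cv2) and the standard library are available. Lean on these libraries where they do the work, as an engineer would, in place of code of your own. Each camera call takes 0.05 s, during which the arm holds its last target. There are 200 camera calls.

## Task

The beaker under the funnel of the dosing turntable has had its dose: index the table by one station, counter-clockwise seen from above, so that the small empty beaker next to it stands under the funnel. With the fingertips press the black plunger cap down to draw its pin out of the hole, push the table round by the upright tab beside the cap to the next hole and no further, and let the plunger spring fully up into that hole so that the table is locked again. Only press and push: do not touch, tip or lift the vessels on the table, leave everything else on the bench where it is, and finish with the hand clear.

Things in the scene. Friction and masses are not known exactly. Their poses are not given: they have to be found in the camera images.
- dosing_stand: fixed grey stand of a small bench-top dosing turntable. Origin on the turning axis, at bench height; z up. x points from the axis to the dosing funnel, which stands still on an arm from the centre post (12 mm radius, top 215 mm above the bench). The stand carries a bright steel index plate (disc of 128 mm radius, top 48 mm above the bench) with six 11 mm holes, 60 degrees apart, on a circle of 118 mm radius; they show round the edge of the turning table
- turntable (a joint): angle of the turning table in rad, 0 = locked in its starting hole (play about 0.013 either way), growing counter-clockwise seen from above; next hole at +1.047 (60 degrees). The table is a flat grey disc of 107 mm radius, top 60 mm above the bench, with six round seats (low rims) on a circle of 72 mm radius. It turns stiffly (about 0.2 N m), stays where it is left, and can turn only while the plunger's pin is out of the holes
- plunger (a joint): travel of the index plunger in m: 0 = fully up, pin in a hole (table locked); grows as the cap is pressed straight down; stop at 0.014. From about 0.010 the pin is clear below the index plate and the table can turn. A spring pushes it back up (about 3 N at the top, 9 N at the stop). If the cap is let go between two holes the pin rides at about 0.010 under the plate and snaps up by itself when the next hole comes over it
- cap_top (a point): centre of the top of the plunger's black mushroom cap (40 mm across), 142 mm from the turning axis, 98 mm above the bench when up, 84 mm when fully pressed. The cap rides on a bracket on the table's rim and goes round with the table. The stem below carries a foot with the upward pin, 24 mm nearer the axis, whose domed tip stands 2 mm out of the hole when locked
- tab_face (a point): middle of the flat face of the upright steel push tab that is fixed to the same bracket, on the counter-clockwise side of the cap. The face looks clockwise, back at the cap; it is 22 mm from the cap's centre line, 44 mm wide in the radial direction, and its top edge is 129 mm above the bench (31 mm above the raised cap). Fingertips that stand on the cap push the table round counter-clockwise against this face
- funnel_tip (a point): outlet of the steel dosing funnel, 160 mm above the bench and 72 mm from the axis; the funnel's top is 265 mm above the bench
- next_hole (a point): centre, at the plate's top, of the index hole that the pin must enter: 60 degrees counter-clockwise of the starting hole, 118 mm from the axis, 11 mm wide
- empty_beaker_mid (a point): middle (half-way up) of the small empty glass beaker, 57 mm across and 71 mm high, loose in the seat 60 degrees clockwise of the funnel; the vessel that is to come under the funnel
- dosed_beaker_a_mid (a point): middle of a filled glass beaker, 67 mm across and 89 mm high, loose in the seat that starts under the funnel
- dosed_beaker_b_mid (a point): middle of the other filled glass beaker, 67 x 89 mm, loose in the seat 60 degrees counter-clockwise of the funnel
- metal_cup_mid (a point): middle of the steel cup, 70 mm across and 72 mm high, loose in the seat 120 degrees clockwise of the funnel; the two seats nearest the bracket are empty
- jar_a: small pigment jar with a white lid, 52 mm across, 78 mm high, left of the turntable; origin under its centre
- jar_b: small pigment jar with a white lid, 52 x 78 mm, right front of the turntable; origin under its centre
- flat_brush: flat dye brush, 150 x 120 x 17 mm, lying right of the turntable; origin under its centre
There are look-alikes about, which are no part of the job. What is shaped like the part that bears dosed_beaker_a_mid but turquoise or yellow is not meant.

How it is judged (in metres and radians):
On the way, in this order (a step that is already met when the one before it is completed fails the run):
1. the plunger is pressed in until its pin is out of the starting hole (value of joint plunger above 0.0085 m and value of joint turntable below 0.15 rad), for 0.1 s.
2. the table is on its way to the next hole (value of joint turntable above 0.6 rad), for 0.05 s.
At the end, for the whole second after the job is handed in: the table rests 60 degrees (within 1.7) counter-clockwise of its start, the plunger has sprung up to within 3 mm of its top, its pin in the next hole; the empty beaker is within 10 mm of the funnel's axis seen from above, and all four vessels stand upright in their seats (value of joint turntable between 1.0172 and 1.0772 rad and value of joint plunger below 0.003 m and velocity of joint turntable between -0.05 and 0.05 rad/s and horizontal distance between empty_beaker_mid and funnel_tip below 0.01 m and angle between each of dosed_beaker_a_mid, dosed_beaker_b_mid, empty_beaker_mid, metal_cup_mid's own z axis and vertical below 0.1 rad and height (world z) of each of dosed_beaker_a_mid, dosed_beaker_b_mid below 0.1105 m and height (world z) of empty_beaker_mid below 0.1015 m and height (world z) of metal_cup_mid below 0.102 m); the robot touches nothing.
It fails at once if the table is turned past the next hole (more than about 8 degrees beyond it) (value of joint turntable above 1.19 rad).
It fails at once if the table is turned the wrong way (clockwise) (value of joint turntable below -0.12 rad).
It fails at once if a vessel on the table is touched by the robot, lifted off its seat or tipped (contact force between any of the fingers, the arm and dosed_beaker_a above 1 N or height (world z) of any of dosed_beaker_a_mid, dosed_beaker_b_mid above 0.1165 m or angle between any of dosed_beaker_a_mid, dosed_beaker_b_mid, empty_beaker_mid, metal_cup_mid's own z axis and vertical above 0.25 rad or contact force between any of the fingers, the arm and dosed_beaker_b above 1 N or contact force between any of the fingers, the arm and empty_beaker above 1 N or height (world z) of empty_beaker_mid above 0.1075 m or contact force between any of the fingers, the arm and metal_cup above 1 N or height (world z) of metal_cup_mid above 0.108 m).
It fails at once if a loose jar or the flat brush on the bench is moved by more than 20 mm (distance of any of jar_a, jar_b, flat_brush from where it was at the start of the episode above 0.02 m).
It also fails if it takes over 42 s, if anything falls off the work surface, if the arm or the gripper's body presses on something with over 40 N, if the wrist force passes 120 N, or if a joint passes its speed limit or range.

## Working session

There is one attempt and no reset: what is moved stays moved. The work goes in short steps, Python scripts to look and compute and a tool call to move; the robot and the scene stay as the last step left them, time stands still between calls to the robot, and variables do not carry over. Pictures are saved under pics/ and viewed, about 8 in all and at most 12, crops included, and the job is handed in when it is done.

Besides the shell and the picture viewer there is one more tool, called after "Emit:" as name(argument=value, ...), one argument or row to a line, values as JSON. play_rows: Moves the arm, as the interface text tells. Its arguments: {"type":"object","properties":{"plan":{"type":"array"},"grip_force":{"type":"number"}},"required":["plan"]}

```bash
mkdir -p pics; python3 - <<'E'
from rig import *
import cv2
s=observe();print(s)
for n in("scene","top"):
    f=grab_frame(n);cv2.imwrite(f"pics/{n}1.png",f["img"]);print(n,f["mtx"].tolist(),f["cam_to_world"].tolist(),[k for k in f])
E
```

```text
{'clock': 0.0, 'joints': array([-1.34000192e+00,  1.50975403e-01,  1.43798307e+00,  2.13545776e-06,
        1.55380868e+00, -1.33979709e-01]), 'qvel': array([ 0.00014399,  0.00097765,  0.00140764, -0.00053211,  0.00090901,
       -0.00184334]), 'tau': array([-2.18540859e-03, -7.13046527e+01, -5.70873928e+01, -3.25602832e-04,
        9.01119551e-03,  2.33703872e-05]), 'ee_pos': array([ 205.06394775, -536.94199413,  230.70537155]), 'ee_rot': array([[ 3.56738090e-01, -2.66589067e-04,  9.34204402e-01],
       [-9.34203715e-01,  1.14384494e-03,  3.56738154e-01],
       [-1.16368747e-03, -9.99999310e-01,  1.59004562e-04]]), 'contact_force': array([-0.17685301,  0.10184605, -1.03832824]), 'moment': array([ 0.02923458, -0.02002966,  0.03093154]), 'grip_width': 1.0010281484212582}
scene [[609.8220342533662, 0.0, 317.1513071705423], [0.0, 609.8220342533662, 244.56510307914272], [0.0, 0.0, 1.0]] [[-0.4471304925131835, 0.3897313848912284, -0.8050986090508935, -573.8328100797698], [-0.8943432063405957, -0.17971393085355014, 0.40969883125240714, 560.0513988573496], [0.01498505713505671, 0.9032233116388941, 0.42890919478920997, 710.7765865097713], [0.0, 0.0, 0.0, 1.0]] ['img', 'mtx', 'cam_to_world']
top [[538.2944081463504, 0.0, 320.131202702556], [0.0, 538.2944081463504, 252.40494071839473], [0.0, 0.0, 1.0]] [[0.015129611350008322, 0.9984059169800696, -0.05437572803727422, 426.3446867460618], [-0.9995682748697884, 0.016472275803820123, 0.024329570560903863, 34.5971366513302], [0.025186479194853995, 0.05398415572210789, 0.9982240991865193, 1402.3765011348198], [0.0, 0.0, 0.0, 1.0]] ['img', 'mtx', 'cam_to_world']
```

View pics/top1.png

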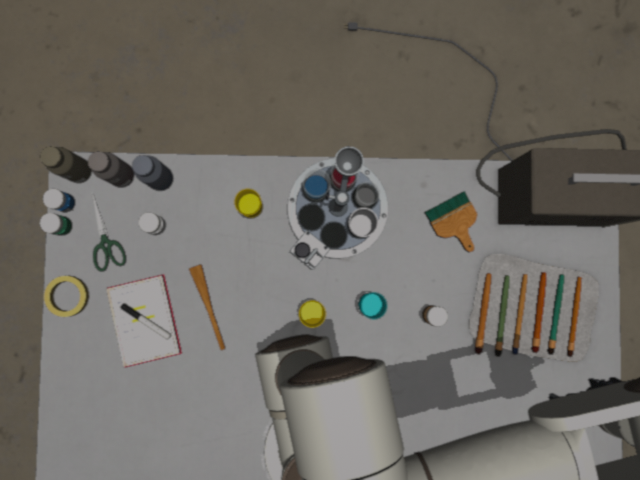

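View pics/scene1.png

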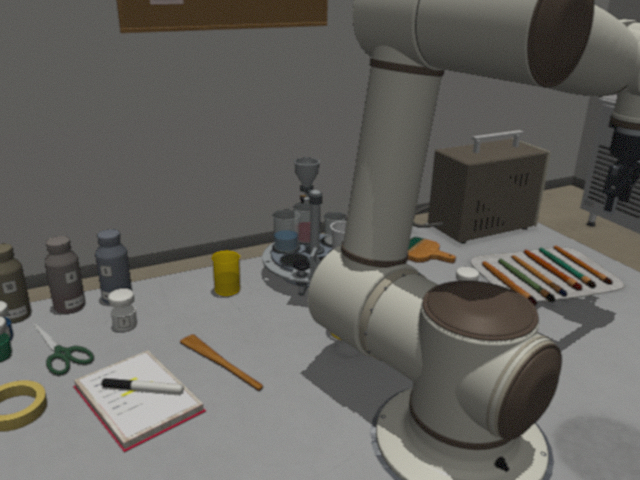

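```bash
python3 - <<'E'
import cv2
i=cv2.imread("pics/top1.png")[140:275,270:405]
cv2.imwrite("pics/c1.png",cv2.resize(i,None,fx=4.4,fy=4.4,interpolation=cv2.INTER_CUBIC))
E
```

```text
(no output)
```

View pics/c1.png

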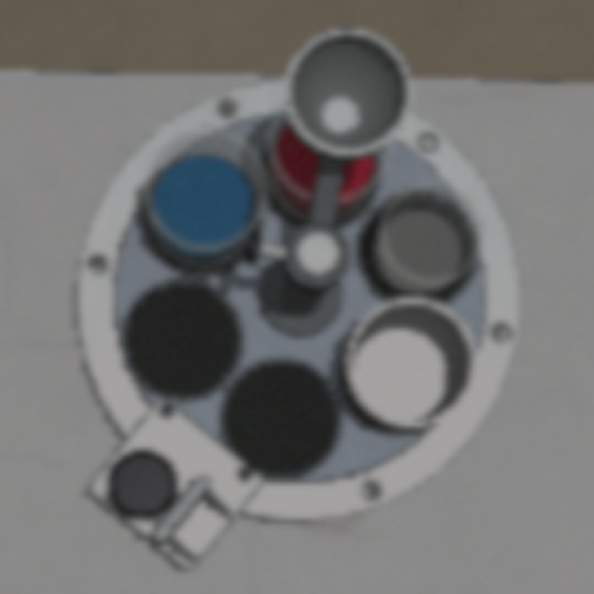

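```bash
cat > h.py <<'E'
import numpy as np
def back(f,uv,z):
    T=np.array(f["cam_to_world"]);K=np.array(f["mtx"])
    d=T[:3,:3]@np.array([(uv[0]-K[0,2])/K[0,0],-(uv[1]-K[1,2])/K[1,1],-1.]);o=T[:3,3]
    return o+d*(z-o[2])/d[2]
def proj(f,p):
    T=np.array(f["cam_to_world"]);K=np.array(f["mtx"]);c=T[:3,:3].T@(np.asarray(p)-T[:3,3])
    return K[0,2]+K[0,0]*c[0]/-c[2],K[1,2]+K[1,1]*c[1]/c[2]
E
python3 - <<'E'
from rig import *
from h import *
from scipy.optimize import least_squares
f=grab_frame("top")
g=lambda p:(270+(p[0]+.5)/4.4-.5,140+(p[1]+.5)/4.4-.5)
H=[(172,462),(372,490),(501,332),(428,142),(228,107),(97,263)]
P=np.array([back(f,g(h),48)[:2] for h in H[1:]])
k=np.arange(1,6)*np.pi/3
r=lambda q:(q[:2]+118*np.c_[np.cos(q[2]+k),np.sin(q[2]+k)]-P).ravel()
s=least_squares(r,[600,0,2.4]);print(s.x,s.fun.round(1))
c,a=s.x[:2],s.x[2]
print("funnel deg",[np.degrees(a)+i for i in(0,60,120,180,240,300)])
for n,uv,z in(("cap",(142,485),98),("post",(319,252),215),("funneltop",(347,92),265),("tabtop",(183,512),129)):
    p=back(f,g(uv),z)[:2];d=p-c;print(n,p,np.hypot(*d),np.degrees(np.arctan2(d[1],d[0])))
E
```

```text
[615.36745948 -41.07257304   2.46696287] [ 0.3  0.3 -0.   0.   0.1 -0.4 -0.2  0.2 -0.2 -0.1]
funnel deg [np.float64(141.3465604385809), np.float64(201.3465604385809), np.float64(261.3465604385809), np.float64(321.3465604385809), np.float64(381.3465604385809), np.float64(441.3465604385809)]
cap [502.89567597  47.1705688 ] 142.95717598489108 141.8829690812076
post [615.49473439 -41.37824739] 0.33111284516846845 -67.39441609417425
funneltop [686.12710191 -50.79588685] 71.42457440098339 -7.82419936990222
tabtop [486.88936351  24.57478251] 144.27819112314816 152.93471855716157
```

```bash
cat >> h.py <<'E'
C=np.array([615.4,-41.1]);A0=141.35
def pt(ang,off,r=142):
    a=np.radians(A0+ang);u=np.array([np.cos(a),np.sin(a)]);return C+r*u+off*np.array([-u[1],u[0]])
def rel(s,ang,off,z,r=142):
    "row: table angle deg, tangential offset ccw of cap centre"
    R=s["ee_rot"];d=R.T@(np.r_[pt(ang,off,r),z]-s["ee_pos"])/1000
    yaw=np.degrees(np.arctan2(R[1,2],R[0,2]));t=A0+ang-90-yaw
    return [*d.round(4),round(-np.radians(t),3)]
E
python3 - <<'E'
from rig import *;from h import *
print(rel(observe(),0,6,170))
E
```

```text
[np.float64(-0.4362), np.float64(0.0613), np.float64(0.4831), np.float64(-0.531)]
```

Emit:
play_rows(
  plan=[
    [-0.03, 0, 0.034, -0.03, 0],
    [-0.06, 0, 0.067, -0.07, 0],
    [-0.09, 0, 0.1, -0.11, 0],
    [-0.12, 0, 0.133, -0.15, 0],
    [-0.15, 0, 0.166, -0.18, 0],
    [-0.18, 0, 0.2, -0.22, 0],
    [-0.21, 0, 0.233, -0.26, 0],
    [-0.24, 0, 0.266, -0.29, 0],
    [-0.27, 0, 0.3, -0.33, 0],
    [-0.3, 0, 0.333, -0.37, 0],
    [-0.33, 0, 0.366, -0.41, 0],
    [-0.36, 0, 0.4, -0.44, 0],
    [-0.39, 0, 0.433, -0.48, 0],
    [-0.42, 0.02, 0.466, -0.52, 0],
    [-0.436, 0.04, 0.483, -0.531, 0],
    [-0.436, 0.061, 0.483, -0.531, 0],
    [-0.436, 0.061, 0.483, -0.531, 0],
    [-0.436, 0.061, 0.483, -0.531, 0],
  ],
)

```text
clock: 1.95
ee_pos: [500.7, 42.5, 170.7]
ee_rot: [[0.781, -0.001, 0.625], [-0.625, 0.001, 0.781], [-0.001, -1.0, 0.0]]
contact_force: [0.4, -0.6, 0.0]
grip_width: -0.003
```

```bash
python3 - <<'E'
from rig import *;from h import *
import cv2
s=observe();print(s["ee_pos"],s["contact_force"],s["grip_width"],s["joints"],rel(s,0,6,110))
f=grab_frame("wrist");cv2.imwrite("pics/w1.png",f["img"])
for n,p in(("cap",[*pt(0,0),98]),("tcp",s["ee_pos"]),("tip@98",[*s["ee_pos"][:2],98]),("tabtop",[*pt(0,22),129])):print(n,proj(f,p))
E
```

```text
[500.67748589  42.46921884 170.73916613] [ 0.38796512 -0.61317069  0.00190591] -0.0031117010879616056 [-6.93247046e-02  2.83596710e-02  1.69330712e+00  7.80055270e-04
  1.42050014e+00  6.05761306e-01] [np.float64(-0.0002), np.float64(0.0607), np.float64(0.0004), np.float64(-0.001)]
cap (np.float64(317.3512744711558), np.float64(247.8462852629886))
tcp (np.float64(318.4831725950914), np.float64(321.6775231311068))
tip@98 (np.float64(317.7360411710409), np.float64(259.2245044826082))
tabtop (np.float64(317.5141771773961), np.float64(311.04638902753135))
```

View pics/w1.png

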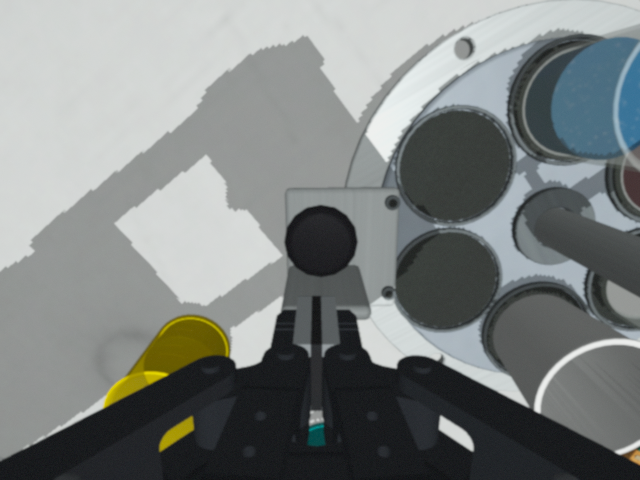

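```bash
python3 - <<'E'
from rig import *;from h import *
s=observe();print(rel(s,0,2,102,141))
E
```

```text
[np.float64(0.0005), np.float64(0.0694), np.float64(0.0043), np.float64(-0.001)]
```

Emit:
play_rows(
  plan=[
    [0.0005, 0.0, 0.0043, 0, 0],
    [0.0005, 0.02, 0.0043, 0, 0],
    [0.0005, 0.04, 0.0043, 0, 0],
    [0.0005, 0.055, 0.0043, 0, 0],
    [0.0005, 0.062, 0.0043, 0, 0],
    [0.0005, 0.066, 0.0043, 0, 0],
    [0.0005, 0.066, 0.0043, 0, 0],
    [0.0005, 0.066, 0.0043, 0, 0],
  ],
)

```text
clock: 2.8
ee_pos: [504.5, 45.3, 106.2]
ee_rot: [[0.78, 0.002, 0.625], [-0.625, 0.001, 0.78], [0.001, -1.0, 0.002]]
contact_force: [-0.5, -0.2, 0.6]
grip_width: 0.003
```

```bash
python3 - <<'E'
from rig import *;from h import *
import cv2
s=observe();print(s["ee_pos"],s["contact_force"])
f=grab_frame("wrist");cv2.imwrite("pics/w2.png",f["img"])
for n,p in(("cap",[*pt(0,0),98]),("tcp",s["ee_pos"]),("tabtop",[*pt(0,22),129])):print(n,proj(f,p))
E
```

```text
[504.49151343  45.29897082 106.18901839] [-0.45428311 -0.21343546  0.6080162 ]
cap (np.float64(314.5242475081777), np.float64(307.7982881288541))
tcp (np.float64(318.3293559954914), np.float64(321.6594425053115))
tabtop (np.float64(314.507410607709), np.float64(408.30059992249505))
```

View pics/w2.png

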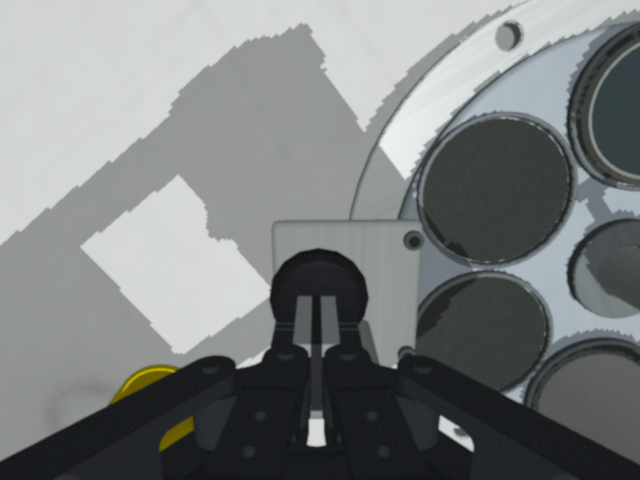

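Emit:
play_rows(
  plan=[
    [0, 0.004, 0, 0, 0],
    [0, 0.008, 0, 0, 0],
    [0, 0.011, 0, 0, 0],
    [0, 0.014, 0, 0, 0],
    [0, 0.017, 0, 0, 0],
    [0, 0.02, 0, 0, 0],
    [0, 0.02, 0, 0, 0],
    [0, 0.02, 0, 0, 0],
    [0, 0.02, 0, 0, 0],
  ],
)

```text
clock: 3.75
ee_pos: [504.7, 45.3, 86.4]
ee_rot: [[0.78, 0.002, 0.625], [-0.625, 0.001, 0.78], [0.001, -1.0, 0.002]]
contact_force: [-0.5, 0.1, 8.7]
grip_width: 0.001
```

```bash
python3 - <<'E'
from rig import *;from h import *
s=observe();print(s["ee_pos"],s["contact_force"],s["moment"])
for a,o in((0,6),(6,6),(12,6),(18,6),(24,6),(30,6),(36,6),(42,6)):print(rel(s,a,o,85.5,141))
E
```

```text
[504.72354063  45.30478152  86.43050168] [-0.54627742  0.10842505  8.72754796] [-0.03328672  0.15025894 -0.02680493]
[np.float64(-0.0006), np.float64(0.0009), np.float64(-0.0044), np.float64(-0.001)]
[np.float64(0.0008), np.float64(0.0009), np.float64(-0.0191), np.float64(-0.106)]
[np.float64(0.0038), np.float64(0.0009), np.float64(-0.0335), np.float64(-0.211)]
[np.float64(0.0082), np.float64(0.0008), np.float64(-0.0476), np.float64(-0.315)]
[np.float64(0.0141), np.float64(0.0008), np.float64(-0.0612), np.float64(-0.42)]
[np.float64(0.0214), np.float64(0.0008), np.float64(-0.074), np.float64(-0.525)]
[np.float64(0.03), np.float64(0.0008), np.float64(-0.0861), np.float64(-0.629)]
[np.float64(0.0397), np.float64(0.0008), np.float64(-0.0971), np.float64(-0.734)]
```

Emit:
play_rows(
  plan=[
    [0, 0.001, -0.003, 0, 0],
    [-0.0005, 0.001, -0.006, -0.02, 0],
    [0, 0.001, -0.0105, -0.05, 0],
    [0.0008, 0.001, -0.0191, -0.106, 0],
    [0.0022, 0.001, -0.0265, -0.158, 0],
    [0.0038, 0.001, -0.0335, -0.211, 0],
    [0.0058, 0.001, -0.0407, -0.263, 0],
    [0.0082, 0.001, -0.0476, -0.315, 0],
    [0.011, 0.001, -0.0545, -0.368, 0],
    [0.0141, 0.001, -0.0612, -0.42, 0],
    [0.0176, 0.001, -0.0677, -0.472, 0],
    [0.0214, 0.001, -0.074, -0.525, 0],
    [0.0256, 0.001, -0.0801, -0.577, 0],
    [0.03, 0.001, -0.0861, -0.629, 0],
    [0.0347, 0.001, -0.0917, -0.682, 0],
    [0.0397, 0.001, -0.0971, -0.734, 0],
    [0.0397, 0.001, -0.0971, -0.734, 0],
  ],
)

```text
clock: 5.45
ee_pos: [476.1, -56.2, 86.0]
ee_rot: [[0.998, 0.005, -0.06], [0.06, -0.0, 0.998], [0.005, -1.0, -0.0]]
contact_force: [5.0, -1.0, 7.5]
grip_width: -0.002
```

```bash
python3 - <<'E'
from rig import *;from h import *
import cv2
s=observe();print(s["ee_pos"],s["contact_force"],s["moment"])
for a,o,z in((42,6,110),(46,6,110),(50,6,110),(54,6,110),(57,6,110),(60,6,110)):print(rel(s,a,o,z,141))
f=grab_frame("wrist");cv2.imwrite("pics/w3.png",f["img"])
E
```

```text
[476.08209936 -56.15949005  85.95823667] [ 5.04196862 -1.0413925   7.48988483] [-0.11459975 -0.86947581 -0.02112696]
[np.float64(-0.0009), np.float64(-0.024), np.float64(0.0009), np.float64(0.001)]
[np.float64(-0.0002), np.float64(-0.024), np.float64(-0.0089), np.float64(-0.069)]
[np.float64(0.0013), np.float64(-0.024), np.float64(-0.0187), np.float64(-0.138)]
[np.float64(0.0034), np.float64(-0.024), np.float64(-0.0283), np.float64(-0.208)]
[np.float64(0.0054), np.float64(-0.024), np.float64(-0.0354), np.float64(-0.261)]
[np.float64(0.0078), np.float64(-0.024), np.float64(-0.0424), np.float64(-0.313)]
```

View pics/w3.png

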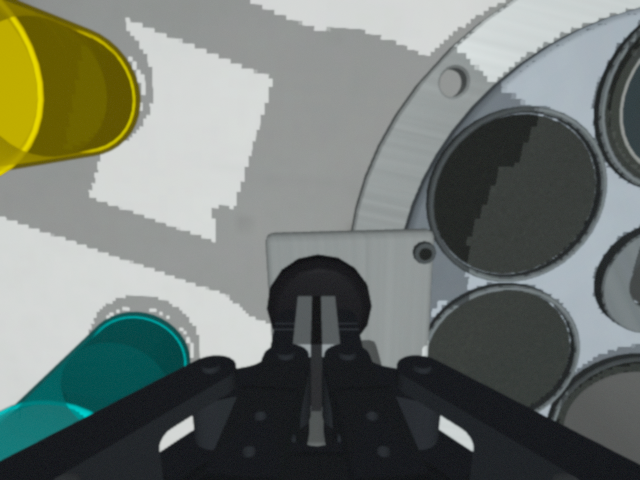

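Emit:
play_rows(
  plan=[
    [0, -0.008, 0.0005, 0, 0],
    [0, -0.016, 0.0005, 0, 0],
    [0, -0.023, 0.0005, 0, 0],
    [0, -0.023, 0, 0, 0],
    [0, -0.023, -0.003, -0.02, 0],
    [-0.0002, -0.023, -0.006, -0.045, 0],
    [-0.0002, -0.023, -0.0089, -0.069, 0],
    [0.0001, -0.023, -0.0114, -0.086, 0],
    [0.0005, -0.023, -0.0138, -0.104, 0],
    [0.0009, -0.023, -0.0163, -0.121, 0],
    [0.0013, -0.023, -0.0187, -0.138, 0],
    [0.0018, -0.023, -0.0211, -0.155, 0],
    [0.0023, -0.023, -0.0235, -0.173, 0],
    [0.0029, -0.023, -0.026, -0.19, 0],
    [0.0034, -0.023, -0.0283, -0.208, 0],
    [0.0034, -0.023, -0.0283, -0.208, 0],
  ],
)

```text
clock: 7.1
ee_pos: [481.4, -84.6, 109.2]
ee_rot: [[0.965, 0.006, -0.264], [0.264, -0.001, 0.965], [0.006, -1.0, -0.002]]
contact_force: [0.1, 0.3, 0.4]
grip_width: 0.005
```

```bash
python3 - <<'E'
from rig import *;from h import *
import cv2
s=observe();print(s["ee_pos"],s["contact_force"],s["moment"])
for a in(54,55,56,57,58,59,60,61):print(a,rel(s,a,6,109,141))
f=grab_frame("wrist");cv2.imwrite("pics/w4.png",f["img"])
f=grab_frame("top");cv2.imwrite("pics/t4.png",f["img"])
E
```

```text
[481.37579201 -84.56168528 109.24751348] [0.1127001  0.33201024 0.42276132] [-0.04322545  0.01477848  0.01931935]
54 [np.float64(-0.0003), np.float64(0.0002), np.float64(0.0004), np.float64(-0.001)]
55 [np.float64(-0.0001), np.float64(0.0003), np.float64(-0.002), np.float64(-0.018)]
56 [np.float64(0.0), np.float64(0.0003), np.float64(-0.0045), np.float64(-0.036)]
57 [np.float64(0.0003), np.float64(0.0003), np.float64(-0.0069), np.float64(-0.053)]
58 [np.float64(0.0005), np.float64(0.0003), np.float64(-0.0094), np.float64(-0.071)]
59 [np.float64(0.0008), np.float64(0.0003), np.float64(-0.0118), np.float64(-0.088)]
60 [np.float64(0.0012), np.float64(0.0003), np.float64(-0.0143), np.float64(-0.106)]
61 [np.float64(0.0015), np.float64(0.0003), np.float64(-0.0167), np.float64(-0.123)]
```

View pics/w4.png

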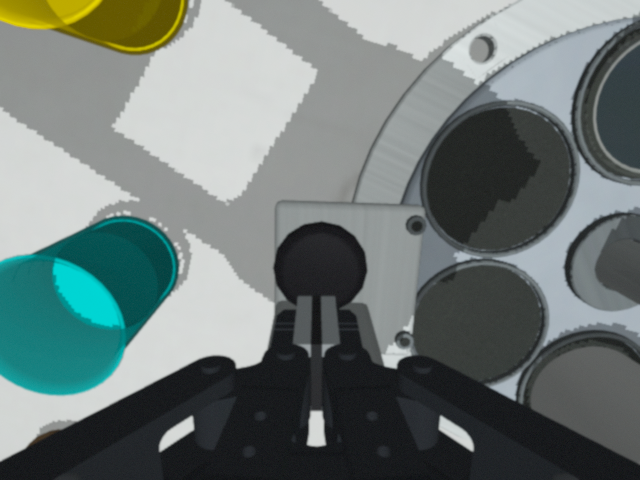

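Emit:
play_rows(
  plan=[
    [0, 0, -0.0012, -0.009, 0],
    [0, 0, -0.0024, -0.018, 0],
    [0, 0, -0.0045, -0.036, 0],
    [0.0002, 0, -0.0057, -0.045, 0],
    [0.0003, 0, -0.0069, -0.053, 0],
    [0.0004, 0, -0.0082, -0.062, 0],
    [0.0005, 0, -0.0094, -0.071, 0],
  ],
)

```text
clock: 7.9
ee_pos: [484.5, -93.4, 109.5]
ee_rot: [[0.943, 0.006, -0.331], [0.331, -0.001, 0.944], [0.006, -1.0, -0.003]]
contact_force: [0.2, 4.3, 1.8]
grip_width: 0.002
```

Emit:
play_rows(
  plan=[
    [0, 0, -0.0008, -0.005, 0],
    [0, 0, -0.0016, -0.01, 0],
    [0.0001, 0, -0.0024, -0.017, 0],
  ],
)

```text
clock: 8.2
ee_pos: [485.4, -95.7, 109.5]
ee_rot: [[0.938, 0.006, -0.348], [0.348, -0.001, 0.938], [0.006, -1.0, -0.003]]
contact_force: [-0.1, 4.7, 0.9]
grip_width: 0.001
```

Emit:
play_rows(
  plan=[
    [0, 0, -0.0007, -0.004, 0],
    [0, 0, -0.0014, -0.009, 0],
  ],
)

```text
clock: 8.4
ee_pos: [486.0, -97.1, 109.5]
ee_rot: [[0.934, 0.007, -0.356], [0.356, -0.001, 0.934], [0.006, -1.0, -0.003]]
contact_force: [0.6, 4.6, 0.6]
grip_width: 0.004
```

```bash
python3 - <<'E'
from rig import *;from h import *
import cv2
s=observe();print(s["ee_pos"],s["contact_force"])
for a in(59,60,61,62):print(a,rel(s,a,6,109,141))
f=grab_frame("wrist");i=f["img"];cv2.imwrite("pics/w5.png",i)
E
```

```text
[485.95579132 -97.07243639 109.4867646 ] [0.58508189 4.57918937 0.55978762]
59 [np.float64(-0.0002), np.float64(0.0005), np.float64(0.0015), np.float64(0.009)]
60 [np.float64(-0.0001), np.float64(0.0005), np.float64(-0.001), np.float64(-0.008)]
61 [np.float64(0.0001), np.float64(0.0005), np.float64(-0.0035), np.float64(-0.026)]
62 [np.float64(0.0003), np.float64(0.0005), np.float64(-0.0059), np.float64(-0.043)]
```

View pics/w5.png

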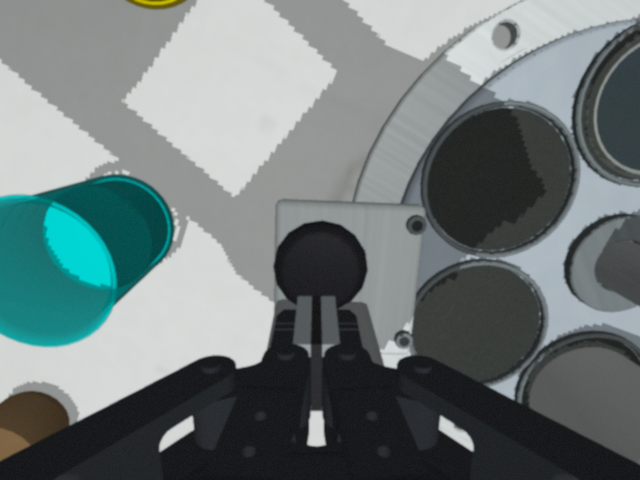

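Emit:
play_rows(
  plan=[
    [0, 0, -0.0007, -0.004, 0],
    [0, 0, -0.0014, -0.009, 0],
  ],
)

```text
clock: 8.65
ee_pos: [486.5, -98.7, 109.5]
ee_rot: [[0.931, 0.007, -0.365], [0.365, -0.001, 0.931], [0.006, -1.0, -0.004]]
contact_force: [1.3, 2.1, 0.8]
grip_width: 0.002
```

Emit:
play_rows(
  plan=[
    [0, 0, -0.0007, -0.004, 0],
    [0, 0, -0.0014, -0.009, 0],
  ],
)

```text
clock: 8.85
ee_pos: [487.0, -100.3, 109.5]
ee_rot: [[0.927, 0.006, -0.374], [0.374, -0.002, 0.927], [0.005, -1.0, -0.004]]
contact_force: [-0.7, -0.2, 0.1]
grip_width: -0.001
```

```bash
python3 - <<'E'
from rig import *;from h import *
import cv2
s=observe();print(s["ee_pos"],s["contact_force"],rel(s,60,6,109,141))
f=grab_frame("wrist");i=f["img"];a=cv2.imread("pics/w5.png")
cv2.imwrite("pics/w6.png",cv2.resize(np.hstack([a[180:400,240:460],i[180:400,240:460]]),None,fx=1.8,fy=1.8))
E
```

```text
[ 486.9973504  -100.2653708   109.46978013] [-0.6929137  -0.16529122  0.0756981 ] [np.float64(0.0002), np.float64(0.0005), np.float64(0.0024), np.float64(0.011)]
```

View pics/w6.png

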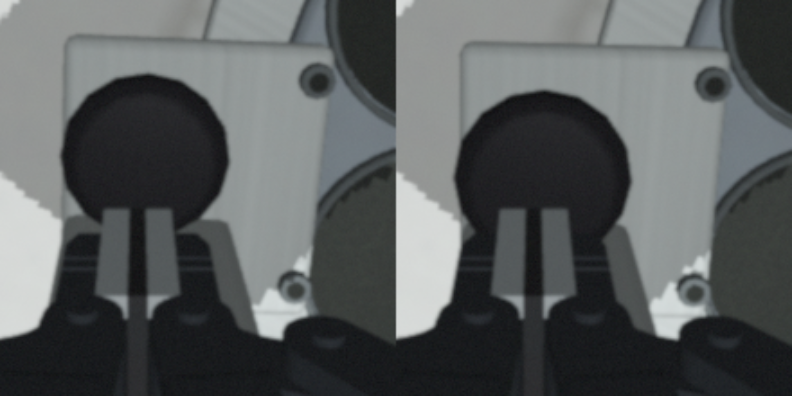

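Right half: the cap is about 5 % larger than in the left half and the push force has dropped to zero, so the plunger has snapped up. I'll back off and lift clear.

Emit:
play_rows(
  plan=[
    [0, 0, 0.001, 0, 0],
    [0, -0.002, 0.003, 0, 0],
    [0, -0.015, 0.003, 0, 0],
    [0, -0.04, 0.003, 0, 0],
    [0, -0.08, 0.003, 0, 0],
    [0, -0.12, 0.003, 0, 0],
    [-0.04, -0.13, 0.003, 0, 0],
    [-0.08, -0.13, 0.003, 0, 0],
    [-0.12, -0.13, 0.003, 0, 0],
    [-0.15, -0.13, 0.003, 0, 0],
    [-0.15, -0.13, 0.003, 0, 0],
    [-0.15, -0.13, 0.003, 0, 0],
  ],
)

```text
clock: 10.1
ee_pos: [345.9, -153.7, 239.8]
ee_rot: [[0.928, 0.008, -0.373], [0.373, -0.003, 0.928], [0.007, -1.0, -0.006]]
contact_force: [1.2, 0.0, 0.4]
grip_width: -0.004
```

```bash
python3 - <<'E'
from rig import *;from h import *
import cv2
s=observe();print(s["ee_pos"],s["contact_force"],s["clock"])
f=grab_frame("top");i=f["img"];g=grab_frame("scene")["img"]
cv2.imwrite("pics/e.png",np.hstack([cv2.resize(i[140:290,265:415],(400,400),interpolation=cv2.INTER_CUBIC),cv2.resize(g[140:320,230:410],(400,400),interpolation=cv2.INTER_CUBIC)]))
for z in (98,88):
  u=proj(f,[*pt(60,0),z]);print(z,(u[0]-265)*400/150,(u[1]-140)*400/150)
E
```

```text
[ 345.88381514 -153.70389272  239.78487134] [1.22727489 0.0262244  0.3565496 ] 10.1
98 251.6331875145967 317.0876679453865
88 250.5667211013004 317.5441988558914
```

View pics/e.png

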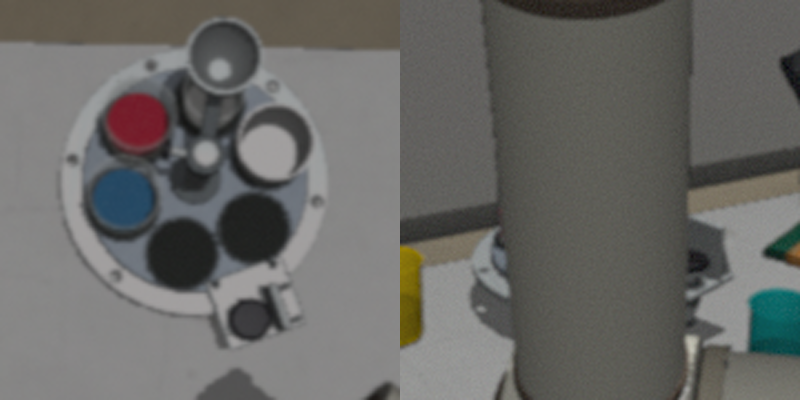

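```bash
python3 - <<'E'
from rig import *;from h import *
s=observe();print(rel(s,60,6,170.7))
E
```

```text
[np.float64(0.1489), np.float64(0.0694), np.float64(-0.0008), np.float64(0.011)]
```

Emit:
play_rows(
  plan=[
    [0.03, 0.01, 0, 0.005, 0],
    [0.07, 0.02, 0, 0.011, 0],
    [0.11, 0.03, -0.001, 0.011, 0],
    [0.14, 0.05, -0.001, 0.011, 0],
    [0.149, 0.065, -0.001, 0.011, 0],
    [0.149, 0.069, -0.001, 0.011, 0],
    [0.149, 0.069, -0.001, 0.011, 0],
    [0.149, 0.069, -0.001, 0.011, 0],
  ],
)

```text
clock: 11.0
ee_pos: [485.4, -98.7, 171.9]
ee_rot: [[0.931, 0.008, -0.364], [0.364, -0.002, 0.931], [0.006, -1.0, -0.005]]
contact_force: [0.7, -0.9, 1.3]
grip_width: -0.001
```

```bash
python3 - <<'E'
from rig import *;from h import *
import cv2
s=observe();print(s["ee_pos"],rel(s,60,6,170.7))
f=grab_frame("wrist");i=f["img"];a=cv2.imread("pics/w1.png")
cv2.imwrite("pics/w7.png",cv2.resize(np.hstack([a[150:350,250:450],i[150:350,250:450]]),None,fx=2,fy=2,interpolation=cv2.INTER_CUBIC))
E
```

```text
[485.40642167 -98.6992179  171.87878592] [np.float64(0.0), np.float64(0.0012), np.float64(0.0003), np.float64(0.0)]
```

View pics/w7.png

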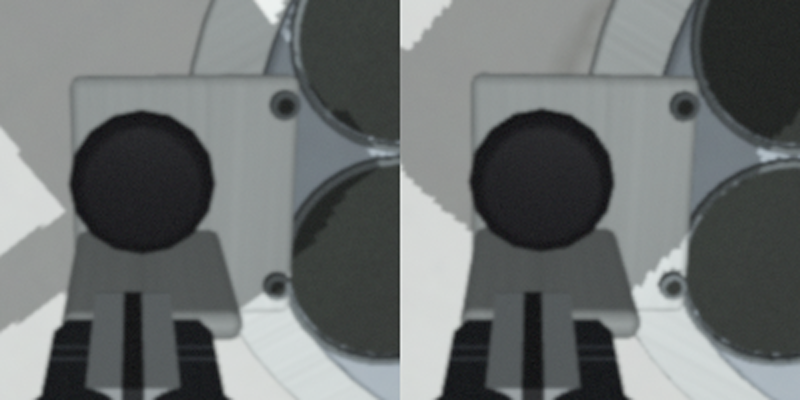

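At the same relative pose, the picture now (right) matches the locked starting picture (left) to 1–2 px in cap, bracket screws and tab. The table is locked at +60° with the cap fully up, and the hand is well clear above it.

```bash
python3 -c "
from rig import *
print(hand_in())"
```

```text
the job is handed in; nothing more can be done
None
```

The table is indexed one station counter-clockwise and locked, and I handed the job in at about 11 s. I closed the fingers, pressed the cap about 12 mm (roughly 8 N) and swept the table round by the tab. At about 42° I raised the fingertips off the cap and pushed on the tab slowly until the pin snapped into the next hole.

**Last checks:**
- **Lock and angle:** the wrist view at the 60°-rotated pose matches the locked starting view within about 0.5 mm. The cap is fully up. The push force also fell from about 4.6 N to 0 as the pin snapped in.
- **Vessels:** the top view shows all four in their seats and the empty beaker under the funnel.
- **Hand:** it was about 70 mm above the cap with the force reading at noise level.

**Disagreements:**
- The top-camera estimate of the cap's final position was about 2 mm (1°) clockwise of nominal. I put that down to reading and calibration error.
- The wrist camera put the cap about 4 mm off the top-camera estimate at the start. I allowed for that when placing the fingers.
- The final scene-camera view was blocked by the arm, so it confirmed nothing.

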